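Try the new roller catch on the toy cupboard

ROBOT

A 7-joint arm with a two-finger parallel gripper is mounted at the origin on the work surface. World frame = base frame: x ahead of the robot, y to its left, z up, the work surface at z = 0. Lengths are in m, angles in rad, forces in N, time in s.
With the tool pointing down it reaches from about 0.425 to 0.95 m from the base axis. Payload 16.7 kg.
Tool frame: the origin (TCP) lies at the very end of the fingers, on their centre line; the grasp point (between the pads) lies 19 mm behind it; z points along the fingers, y is the direction in which the jaws open and shut (so a half turn about z gives the same grasp; the last joint's range is limited). The gripper opens to 94 mm and grips with 3 to 60 N. Pads are 16 mm wide; open, the fingers measure 119 mm over their backs; the gripper's body (75 mm by 177 mm) begins 78 mm behind the grasp point.
Start: joints at [-1.415, 0.426, 0.074, 1.606, -0.034, 1.111, -0.067], TCP at [0.203, 0.644, 0.205] pointing down, gripper open.
Joint ranges: [-2.85, 2.85], [-0.5, 2.14], [-1.23, 1.37], [0.21, 2.46], [-1.02, 4.16], [0.16, 2.05], [-2.73, 2.73]. Speed limits (rad/s): [1.89, 1.89, 2.39, 2.39, 3.01, 3.01, 3.01].

INTERFACE

Orientations are given as a 3x3 rotation matrix whose columns are the frame's x, y, z axes.
In Python, from cell import bot, imaging, ticket gives the robot as it stands. The module is installed in compiled form; this text tells all that it offers.
- The arm moves only by the tool apply_moves, never from a script. Its argument "increments" is a list that holds one entry, the list of rows, each a list of 7 numbers: the shift along the tool's x, y, z in mm, then the turn, a rotation vector about the tool's x, y, z in rad, then the finger opening in mm, from 0 to 94. A call has 1 to 20 rows; each row shifts and turns the pose as measured when the row begins, along the tool's axes as they then stand; what a row does not reach is not made up. A row lasts 1/12 s, in which the tool goes at most 41.7 mm and 7.16 degrees, less where a joint would pass 70% of its speed; a pose out of reach is approached as far as the arm can. A call is refused whole if a number of a shift passes 41.7 or a number of a turn 0.125, either way. A call with a gripper value outside its range is refused whole. The fingers move at their own pace and stop on an object; the grip force is fixed at half the most. Time passes only in rows, so rows that do not move let the fingers close. It gives the time, the measured TCP pose, the force and the opening at its end, in the units of the state.
- bot.read_state(): the state, without advancing time (a new reading comes with each control period).
- imaging.get_image(name): name is "scene" or "top" or "wrist"; returns a dict with "pixels" (480x640x3 uint8, blue, green, red), "range_z" (480x640 float32, m along the optical axis (not along the pixel's ray), 0 where there is no reading), "fovy" (degrees; the focal length in pixels is half the picture's height over the tangent of half this angle, whatever the lens; pixels are square), "cx", "cy" (the principal point, pixels), "world_from_camera" (4x4, takes a point from camera to world coordinates). Camera axes: x right, y up, looking along -z (the intrinsics and any distortion apply to the point x, -y, -z); pixel columns grow to the right and rows downward; lengths in m; the calibration is good to about 2 mm. A picture is of the moment at which its call begins.
- ticket.hand_in(): hands the job in, once; it reports no verdict.
Trained networks look in the newest picture that a camera, given by its name, has taken for a name from the list of things; names that differ only in an ending like _2 or _b are one class to them, and where a whole thing is asked for, a point or a joint stands for the part that bears it (a point fixed in the world has none). Each returns a list of dicts, best first, with "conf" (0 to 1); they miss things now and then, are a little off and sometimes report something else, mostly with a low value. They report only what shows in the picture. A call takes as long as a camera call.
- imaging.silhouettes(camera, label): "mask" (480x640 bool, what is visible of it).
- imaging.tip_of(camera, label): "xyz" ([x, y, z] in m, in world coordinates, good to about 4 mm: a listed point, or the origin of a listed thing).
The state is a dict: "time": time; "joint_pos": joint angles; "qvel": joint speeds; "tau": joint torques, N m; "tool_pos": TCP position; "tcp_rot": TCP orientation; "force": force on the tool from outside, world axes, zero at the start; "ft_torque": the same for the moment, N m; "finger_gap": finger opening in m.
Only numpy, scipy, OpenCV 4.12 (cv2) and the standard library are available. Lean on these libraries where they do the work, as an engineer would, in place of code of your own. Each camera call takes 0.05 s, during which the arm holds its last target.

TASK

The little cupboard on the toy-maker's bench has just had a twin-roller catch fitted and its door stands ajar: try the catch. Push the door shut without slamming it until it snaps past the rollers, do not go on forcing it once it is home, and let go of it to see that it stays shut. Then pull it open again through the catch and leave it standing wide open, near enough at right angles to the front, with the wooden figure, the glue bottle, the screwdriver and the red bin left as they are.

Things in the scene. Friction and masses are not known exactly. Their poses are not given: they have to be found in the camera images.
- door (a joint): door angle, rad: 0 = flush with the cupboard's front, grows as it swings out towards the robot (clockwise from above), up to 1.75. Starts ajar at 0.3 to 0.9. Snapped shut it rests between -0.065 and 0.065 (free edge from 12 mm inside to 12 mm proud of the front), as the catch is not adjusted yet: that depth is not measured and must be felt. Light hinge friction holds the door where it is left.
- handle (a point): point on the handle, an upright dark steel bar 12 mm thick, 76 mm long, 45 mm off the door's face (finger gap 39 mm). It lies on the bar's axis, 17 mm below the bar's top, 38 mm below the cupboard's top and 195 mm from the hinge line along the door. Axes turn with the door: x from the bar into the door, y along the door to the hinge, z up.
- cupboard: plywood cupboard, 160 deep (x), 260 wide (y), 220 mm high, fixed, no back; origin: centre of its underside; its front looks along its own -x. Inset pale door 227 x 186 x 16 mm, hinged at its left (+y) front edge (x -80, y +115 mm). Behind the door under the top board, at y -80 mm, is the catch: two sprung white rollers, one above the other, that a bead on the door's inner face snaps between.
- figure: wooden robot figure, 90 mm high, 62 mm wide, standing on top of the cupboard; origin under its feet; a bystander
- glue: white glue bottle with a blue label, 56 mm across, 150 mm high, standing on the bench beside the cupboard; origin under its base; a bystander
- screwdriver: red-handled screwdriver lying on the green cutting mat to the robot's right; origin near the middle of its underside; a bystander
- red_bin: open red plastic bin of wooden parts, 110 by 150 by 55 mm, on the bench to the robot's left; origin under its centre; a bystander
- door_leaf: the door; origin on its upright hinge line, in its outer face, at its lower edge (17 mm above the bench); axes as the handle point. Felt at the handle, shutting meets a push of 8 to 12 N from about 13 mm before home, easing to nothing 4 mm before home; there the rollers snap over and draw the door in, with up to 7 N, to a firm stop. Reopening takes a pull of 5 to 8 N over 4 mm.

How it is judged:
By the outcome, as a careful person would: the job done as asked, in the order asked, and still so for the second after the job is handed in, with the robot touching nothing.
It also fails if it takes over 61 s, if anything falls off the work surface, if the arm or the gripper's body presses on something with over 40 N, if the wrist force passes 120 N, or if a joint passes its speed limit or range.

## Working session

There is one attempt and no reset: what is moved stays moved. The work goes in short steps, Python scripts to look and compute and a tool call to move; the robot and the scene stay as the last step left them, time stands still between calls to the robot, and variables do not carry over. Pictures are saved under pics/ and viewed, and the job is handed in when it is done.

Besides the shell and the picture viewer there is one more tool, called after "Request:" as name([rows], argument=value, ...), one row to a line, values as JSON. apply_moves: Moves the arm, as the interface text tells. Its arguments: {"type":"object","properties":{"increments":{"type":"array"}},"required":["increments"]}

```bash
mkdir -p pics; python3 - <<'E'
from cell import bot, imaging, ticket
import cv2,numpy as np
s=bot.read_state()
for k,v in s.items(): print(k,np.round(v,3).tolist())
for c in ["scene","top"]:
    im=imaging.get_image(c); cv2.imwrite(f"pics/{c}1.png",im["pixels"]); print(c,im["fovy"],im["cx"],im["cy"],np.round(im["world_from_camera"],3).tolist(),[k for k in im])
    for l in ["handle","cupboard","door_leaf","figure","glue","screwdriver","red_bin"]:
        r=imaging.tip_of(c,l); print(c,l,[(round(x["conf"],2),np.round(x["xyz"],3).tolist()) for x in r[:2]])
print(bot.read_state()["time"])
E
```

```text
time 0.0
joint_pos [-1.414, 0.427, 0.074, 1.607, -0.034, 1.111, -0.067]
qvel [-0.0, -0.001, -0.0, -0.0, -0.001, 0.001, -0.0]
tau [0.001, -93.584, 3.666, -45.418, -0.049, 0.021, 0.0]
tool_pos [0.203, 0.643, 0.205]
tcp_rot [[-0.954, 0.301, -0.0], [0.301, 0.954, -0.001], [-0.0, -0.001, -1.0]]
force [0.162, -0.628, -0.096]
ft_torque [0.053, 0.002, 0.004]
finger_gap 0.094
scene 54.16349314129525 321.56201791372337 240.8196672199594 [[-0.731, -0.648, 0.216, 0.782], [0.683, -0.693, 0.233, 0.265], [-0.001, 0.317, 0.948, 1.1], [0.0, 0.0, 0.0, 1.0]] ['pixels', 'range_z', 'fovy', 'cx', 'cy', 'world_from_camera']
scene handle [(0.65, [0.479, -0.013, 0.182])]
scene cupboard []
scene door_leaf []
scene figure [(0.86, [0.725, -0.002, 0.218])]
scene glue [(0.84, [0.565, -0.317, 0.0])]
scene screwdriver [(0.74, [0.444, -0.336, 0.002])]
scene red_bin [(0.81, [0.523, 0.41, -0.002])]
top 50.29238999657297 321.2315044302125 240.7592445480423 [[-0.013, 0.996, -0.087, 0.46], [-1.0, -0.014, -0.006, 0.016], [-0.007, 0.087, 0.996, 1.37], [0.0, 0.0, 0.0, 1.0]] ['pixels', 'range_z', 'fovy', 'cx', 'cy', 'world_from_camera']
top handle [(0.62, [0.479, -0.011, 0.181])]
top cupboard []
top door_leaf [(0.97, [0.639, 0.103, 0.018])]
top figure [(0.82, [0.727, 0.003, 0.221])]
top glue [(0.97, [0.57, -0.315, -0.002])]
top screwdriver [(0.6, [0.451, -0.335, 0.005])]
top red_bin [(0.78, [0.521, 0.409, 0.004])]
0.8
```

View pics/scene1.png

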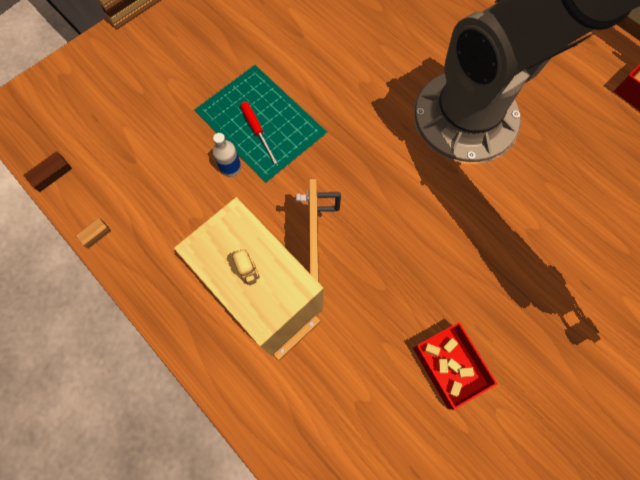

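View pics/top1.png

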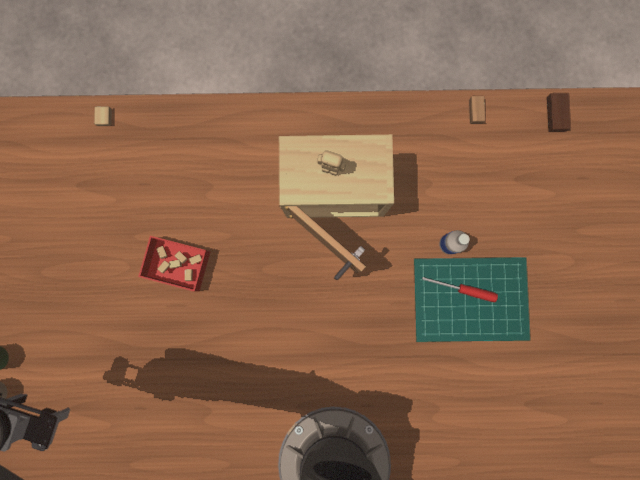

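Top picture: the cupboard is roughly square to the world axes (front at row ~207). The hinge is near (290,208), and the door is ajar with its handle at ~(345,270). Next I measure the cupboard yaw, hinge and door angle from depth.

```bash
cat > h.py <<'E'
from cell import bot, imaging, ticket
import cv2,numpy as np
def cloud(c,im=None):
    im=im or imaging.get_image(c); z=im["range_z"]; f=240/np.tan(np.radians(im["fovy"]/2))
    v,u=np.mgrid[0:480,0:640]; P=np.stack([(u-im["cx"])/f*z,-(v-im["cy"])/f*z,-z,np.ones_like(z)],-1)
    return im,(P@im["world_from_camera"].T)[...,:3]
def doorpts(P,im):
    # door top edge z: .017+.186or.227
    return P
E
python3 - <<'E'
from h import *
im,P=cloud("top"); z=P[...,2]; ok=im["range_z"]>0
m=ok&(z>.212)&(z<.228)&(P[...,0]>.5)&(P[...,0]<.95)&(abs(P[...,1])<.3)
m=cv2.morphologyEx(m.astype(np.uint8),cv2.MORPH_OPEN,np.ones((3,3)))
n,l,st,_=cv2.connectedComponentsWithStats(m); i=1+np.argmax(st[1:,4])
pts=P[l==i]; r=cv2.minAreaRect(pts[:,:2].astype(np.float32)); print("top",r,np.median(pts[:,2]),st[1:,4])
m=ok&(z>.188)&(z<.209)&(P[...,0]>.4)&(P[...,0]<.66)&(abs(P[...,1])<.3)
n,l,st,_=cv2.connectedComponentsWithStats(m.astype(np.uint8))
for i in range(1,n):
    if st[i,4]>20:
        p=P[l==i]; print(st[i],np.median(p[:,2]),cv2.minAreaRect(p[:,:2].astype(np.float32)))
        print(np.round(cv2.boxPoints(cv2.minAreaRect(p[:,:2].astype(np.float32))),3).tolist())
s=imaging.silhouettes("top","handle"); print([(x["conf"],x["mask"].sum()) for x in s])
if s:
    p=P[s[0]["mask"]&ok]; p=p[p[:,2]>.1]; print(np.median(p,0),p.min(0),p.max(0))
    q=p[p[:,2]>.185]; print(cv2.minAreaRect(q[:,:2].astype(np.float32)),np.percentile(q[:,2],[10,50,90]))
E
```

```text
top ((0.7242634296417236, -0.012436464428901672), (0.1616315394639969, 0.2603837549686432), 0.043133512139320374) 0.22094993386043993 [7383]
[281 205  85  74 838] 0.20316057380369434 ((0.5698491930961609, 0.022251352667808533), (0.23297561705112457, 0.06892553716897964), 38.73159408569336)
[[0.4569999873638153, -0.024000000208616257], [0.5009999871253967, -0.07800000160932541], [0.6819999814033508, 0.06800000369548798], [0.6389999985694885, 0.12200000137090683]]
[(0.95, np.int64(1131))]
[ 0.55586996 -0.00335798  0.20201958] [ 0.47603481 -0.07092122  0.1003004 ] [0.64068557 0.09708885 0.21075079]
((0.5750472545623779, 0.0017531812191009521), (0.21098017692565918, 0.08791670948266983), 33.23307418823242) [0.19675604 0.20324954 0.20638171]
```

```bash
python3 - <<'E'
import cv2
im=cv2.imread("pics/top1.png")[190:300,270:400]; cv2.imwrite("pics/topc.png",cv2.resize(im,None,fx=5,fy=5,interpolation=cv2.INTER_CUBIC))
E
```

```text
(no output)
```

View pics/topc.png

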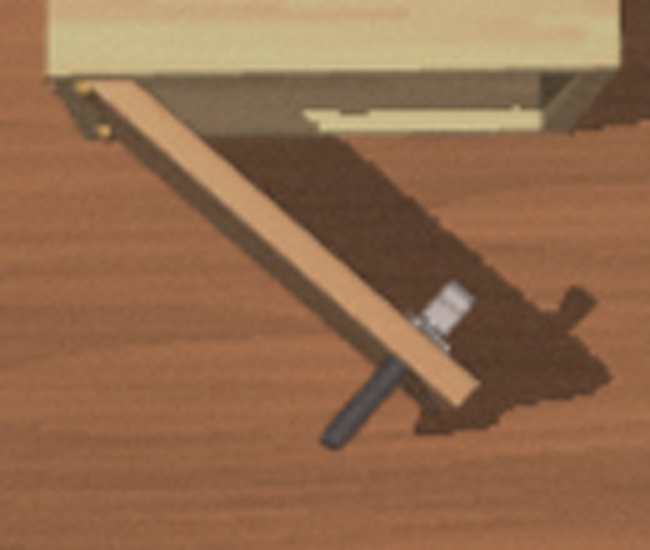

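```bash
python3 - <<'E'
from h import *
im,P=cloud("top"); z=P[...,2]; ok=im["range_z"]>0
m=ok&(z>.199)&(z<.208)&(P[...,0]>.4)&(P[...,0]<.64)&(abs(P[...,1])<.2)
p=P[m][:,:2]
H=np.array([.644,.1026])
for it in range(4):
    c=p.mean(0); u,s,v=np.linalg.svd(p-c); d=v[0]*np.sign(-v[0][0]); nn=np.array([d[1],-d[0]])
    r=(p-c)@nn; p=p[abs(r)<.012]
print(d,"a",np.arctan2(-d[0],-d[1]),len(p))
n=np.array([d[1],-d[0]]); 
a=np.arctan2(-d[0],-d[1]); n=np.array([-np.cos(a),np.sin(a)])
print("extent along d from H",((p-H)@d).min(),((p-H)@d).max(),"normal",np.percentile((p-H)@n,[2,50,98]))
print("handle pred",H+.195*d+.045*n)
q=P[ok&(z>.19)&(z<.204)]; 
k=((q[:,:2]-H)@n>.02)&((q[:,:2]-H)@n<.06)&(abs((q[:,:2]-H)@d-.195)<.03); q=q[k]; print(len(q),q[:,2].mean(),"along",((q[:,:2]-H)@d).mean(),"nmax",((q[:,:2]-H)@n).max())
E
```

```text
[-0.67244007 -0.74015157] a 0.7375005860668709 603
extent along d from H 0.009973055519399476 0.22813098435678675 normal [-0.01576321 -0.00807673 -0.00034882]
handle pred [ 0.47956737 -0.01146975]
63 0.1983266417859354 along 0.19481555284994845 nmax 0.04921819293010737
```

Request:
apply_moves([
  [[-10, -12, -8, 0, 0, 0, 94], [-18, -20, -10, 0, 0, 0, 94], [-23, -27, -10, 0, 0, 0, 94], [-23, -27, -10, 0, 0, 0, 94], [-23, -27, -8, 0, 0, 0, 94], [-23, -27, -6, 0, 0, 0, 94], [-23, -27, 0, 0, 0, 0, 94], [-23, -27, 0, 0, 0, 0, 94], [-23, -27, 0, 0, 0, 0, 94], [-23, -27, 0, 0, 0, 0, 94], [-23, -27, 0, 0, 0, 0, 94], [-23, -27, 0, 0, 0, 0, 94], [-23, -27, 0, 0, 0, 0, 94], [-23, -27, 0, 0, 0, 0, 94], [-23, -27, 0, 0, 0, 0, 94], [-20, -24, 0, 0, 0, 0, 94]],
])

```text
time: 2.28
tool_pos: [0.4164, 0.1347, 0.2588]
tcp_rot: [[-0.957, 0.291, 0.001], [0.291, 0.957, 0.007], [0.001, 0.007, -1.0]]
force: [1.2, 0.6, -0.5]
finger_gap: 0.0941
```

```bash
cat >> h.py <<'E'
from scipy.spatial.transform import Rotation as R
H=np.array([.644,.1026])
def hand(a,H=H):
    d=np.array([-np.sin(a),-np.cos(a)]); n=np.array([-np.cos(a),np.sin(a)]); return H+.195*d+.045*n
def Rt(a):
    y=np.array([np.sin(a),np.cos(a),0]); z=np.array([0,0,-1.]); return np.c_[np.cross(y,z),y,z]
def togo(p,a):
    s=bot.read_state(); M=np.array(s["tcp_rot"]); 
    d=M.T@(np.asarray(p)-s["tool_pos"])*1e3; w=R.from_matrix(M.T@Rt(a)).as_rotvec()
    print("t",round(s["time"],2),"shift tool mm",np.round(d,1),"turn",np.round(w,3),"yaw a",round(np.arctan2(M[0,1],M[1,1]),3),"F",np.round(s["force"],1),"gap",round(s["finger_gap"],4),"q",np.round(s["joint_pos"],2))
    return s
def est():
    s=bot.read_state(); r=np.array(s["tool_pos"])[:2]-H; print("a from tcp",np.arctan2(-r[0],-r[1])-np.arctan2(.045,.195),"rad",np.hypot(*r))
E
python3 -c "
from h import *
togo([*hand(.7375),.25],.7375)"
```

```text
t 2.28 shift tool mm [-103.  -121.4    7.9] turn [ 0.007 -0.003  0.442] yaw a 0.296 F [ 1.2  0.6 -0.5] gap 0.0941 q [-0.91 -0.05  0.44  2.06  0.02  1.12  0.8 ]
```

Request:
apply_moves([
  [[-20.6, -24.3, 1.6, 0, 0, 0, 94], [-20.6, -24.3, 1.6, 0, 0, 0, 94], [-20.6, -24.3, 1.6, 0, 0, 0, 94], [-20.6, -24.3, 1.6, 0, 0, 0, 94], [-20.6, -24.3, 1.6, 0, 0, 0, 94], [0, 0, 0, 0, 0, 0.11, 94], [0, 0, 0, 0, 0, 0.11, 94], [0, 0, 0, 0, 0, 0.11, 94], [0, 0, 0, 0, 0, 0.11, 94], [0, 0, 0, 0, 0, 0, 94]],
])

```text
time: 3.12
tool_pos: [0.4833, -0.029, 0.2521]
tcp_rot: [[-0.726, 0.688, 0.008], [0.688, 0.726, 0.01], [0.001, 0.012, -1.0]]
force: [0.3, 0.1, 0.3]
finger_gap: 0.0942
```

```bash
python3 -c "
from h import *
togo([*hand(.7375),.16],.7375)
im=imaging.get_image('wrist'); cv2.imwrite('pics/w1.png',im['pixels'])"
```

```text
t 3.12 shift tool mm [14.7  9.  92.2] turn [ 0.012 -0.001 -0.021] yaw a 0.758 F [0.3 0.1 0.3] gap 0.0942 q [-0.72  0.05  0.69  2.   -0.04  1.1   0.8 ]
```

View pics/w1.png

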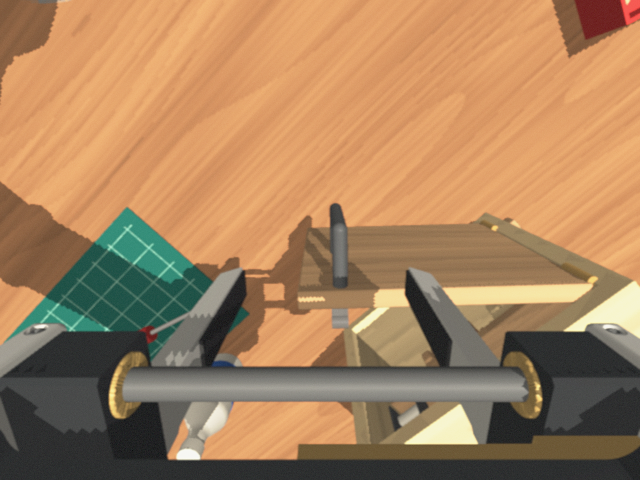

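The wrist picture shows the bar at ~(340,245), about midway between the fingers and slightly ahead of them. That agrees with the computed 15 mm shift.

Request:
apply_moves([
  [[7.5, 4.5, 0, 0.006, 0, -0.01, 94], [7, 4.5, 0, 0.006, 0, -0.01, 94], [0, 0, 0, 0, 0, 0, 94], [0, 0, 15, 0, 0, 0, 94]],
])

```text
time: 3.5
tool_pos: [0.4794, -0.0098, 0.2391]
tcp_rot: [[-0.755, 0.656, 0.002], [0.656, 0.755, 0.001], [-0.001, 0.003, -1.0]]
force: [1.2, 0.8, 0.1]
finger_gap: 0.0942
```

```bash
python3 -c "
from h import *
togo([*hand(.7375),.16],.7375)"
```

```text
t 3.5 shift tool mm [-1.2 -1.4 79.1] turn [0.003 0.001 0.022] yaw a 0.715 F [1.2 0.8 0.1] gap 0.0942 q [-0.74  0.06  0.67  2.02 -0.04  1.07  0.8 ]
```

Request:
apply_moves([
  [[-0.5, -0.5, 15, 0, 0, 0.01, 94], [-0.5, -0.5, 20, 0, 0, 0.01, 94], [0, 0, 20, 0, 0, 0, 94], [0, 0, 15, 0, 0, 0, 94], [0, 0, 6, 0, 0, 0, 94], [0, 0, 0, 0, 0, 0, 70], [0, 0, 0, 0, 0, 0, 40], [0, 0, 0, 0, 0, 0, 30]],
])

```text
time: 4.17
tool_pos: [0.4792, -0.0068, 0.1598]
tcp_rot: [[-0.755, 0.656, 0.002], [0.656, 0.755, 0.002], [-0.001, 0.003, -1.0]]
force: [-0.1, -0.7, 0.4]
finger_gap: 0.0776
```

```bash
python3 -c "
from h import *
togo([*hand(.7375),.16],.7375)"
```

```text
t 4.17 shift tool mm [-3.3 -3.3 -0.2] turn [0.003 0.001 0.022] yaw a 0.715 F [-0.1 -0.7  0.4] gap 0.0776 q [-0.71  0.17  0.66  2.11 -0.14  0.89  0.89]
```

Request:
apply_moves([
  [[-3.3, -3.3, 0, 0, 0, 0.02, 40], [0, 0, 0, 0, 0, 0, 20], [0, 0, 0, 0, 0, 0, 20], [0, 0, 0, 0, 0, 0, 20]],
])

```text
time: 4.5
tool_pos: [0.4811, -0.0117, 0.1624]
tcp_rot: [[-0.741, 0.672, 0.006], [0.672, 0.741, 0.003], [-0.002, 0.006, -1.0]]
force: [0.3, 0.4, 0.6]
finger_gap: 0.0504
```

```bash
python3 -c "
from h import *
togo([*hand(.7375),.16],.7375)"
```

```text
t 4.5 shift tool mm [ 1.3 -0.9  2.3] turn [0.006 0.002 0.001] yaw a 0.737 F [0.3 0.4 0.6] gap 0.0504 q [-0.7   0.17  0.67  2.11 -0.14  0.9   0.88]
```

Request:
apply_moves([
  [[0, 0, 0, 0, 0, 0, 0], [0, 0, 0, 0, 0, 0, 0], [0, 0, 0, 0, 0, 0, 0], [0, 0, 0, 0, 0, 0, 0], [0, 0, 0, 0, 0, 0, 0], [0, 0, 0, 0, 0, 0, 0]],
])

```text
time: 5.0
tool_pos: [0.4815, -0.0115, 0.163]
tcp_rot: [[-0.741, 0.672, 0.007], [0.672, 0.741, 0.004], [-0.003, 0.008, -1.0]]
force: [2.4, 1.0, -2.9]
finger_gap: 0.0116
```

```bash
python3 -c "
from h import *
togo([*hand(.7375),.16],.7375);est()"
```

```text
t 5.0 shift tool mm [ 1.4 -1.3  2.9] turn [0.008 0.003 0.001] yaw a 0.737 F [ 2.4  1.  -2.9] gap 0.0116 q [-0.7   0.17  0.67  2.11 -0.14  0.9   0.88]
a from tcp 0.7319407766376272 rad 0.19855132147687635
```

Request:
apply_moves([
  [[-4, -1, 0, 0, 0, -0.02, 0], [-8, -1.8, 0, 0, 0, -0.04, 0], [-8, -1.8, 0, 0, 0, -0.04, 0], [-8, -1.8, 0, 0, 0, -0.04, 0]],
])

```text
time: 5.33
tool_pos: [0.4992, -0.033, 0.1629]
tcp_rot: [[-0.831, 0.556, 0.007], [0.556, 0.831, 0.005], [-0.003, 0.008, -1.0]]
force: [1.6, 1.7, -0.6]
finger_gap: 0.0113
```

```bash
python3 -c "
from h import *
togo([*hand(.6),.16],.6);est()"
```

```text
t 5.33 shift tool mm [ 2.  -1.3  2.9] turn [0.008 0.003 0.01 ] yaw a 0.59 F [ 1.6  1.7 -0.6] gap 0.0113 q [-0.63  0.21  0.65  2.07 -0.17  0.9   1.1 ]
a from tcp 0.5917079871724402 rad 0.19838272558072084
```

Request:
apply_moves([
  [[-8, -1.8, 0, 0, 0, -0.04, 0], [-8, -1.8, 0, 0, 0, -0.04, 0], [-8, -1.8, 0, 0, 0, -0.04, 0], [-8, -1.8, 0, 0, 0, -0.04, 0], [-8, -1.8, 0, 0, 0, -0.04, 0], [-8, -1.8, 0, 0, 0, -0.04, 0], [-6, -1.4, 0, 0, 0, -0.03, 0], [-4, -0.9, 0, 0, 0, -0.02, 0], [-4, -0.9, 0, 0, 0, -0.02, 0]],
])

```text
time: 6.08
tool_pos: [0.5527, -0.0732, 0.1629]
tcp_rot: [[-0.966, 0.257, 0.007], [0.257, 0.966, 0.005], [-0.006, 0.007, -1.0]]
force: [-0.0, 0.8, 2.1]
finger_gap: 0.0116
```

```bash
python3 -c "
from h import *
togo([*hand(.2),.16],.2);est()"
```

```text
t 6.08 shift tool mm [-9.8 -4.   2.9] turn [ 0.007  0.006 -0.06 ] yaw a 0.26 F [-0.   0.8  2.1] gap 0.0116 q [-0.46  0.31  0.59  1.95 -0.22  0.94  1.54]
a from tcp 0.25210685841452884 rad 0.19808236942790813
```

Request:
apply_moves([
  [[-3, -0.7, 0, 0, 0, -0.015, 0], [-3, -0.7, 0, 0, 0, -0.015, 0], [-3, -0.7, 0, 0, 0, -0.015, 0], [-3, -0.7, 0, 0, 0, -0.015, 0], [-3, -0.7, 0, 0, 0, -0.015, 0]],
])

```text
time: 6.5
tool_pos: [0.5678, -0.0802, 0.1629]
tcp_rot: [[-0.984, 0.177, 0.007], [0.177, 0.984, 0.005], [-0.006, 0.006, -1.0]]
force: [0.0, 0.5, 1.5]
finger_gap: 0.0115
```

```bash
python3 -c "
from h import *
togo([*hand(.1),.16],.1);est()"
```

```text
t 6.5 shift tool mm [-12.9  -4.5   3. ] turn [ 0.006  0.006 -0.078] yaw a 0.178 F [0.  0.5 1.5] gap 0.0115 q [-0.43  0.34  0.57  1.91 -0.23  0.95  1.64]
a from tcp 0.1680778614807438 rad 0.19805182180397796
```

Request:
apply_moves([
  [[-2, -0.5, 0, 0, 0, -0.01, 0], [-2, -0.5, 0, 0, 0, -0.01, 0], [-2, -0.5, 0, 0, 0, -0.01, 0]],
])

```text
time: 6.75
tool_pos: [0.5742, -0.0828, 0.1629]
tcp_rot: [[-0.99, 0.144, 0.007], [0.144, 0.99, 0.005], [-0.006, 0.006, -1.0]]
force: [0.5, 1.4, 2.1]
finger_gap: 0.0118
```

Request:
apply_moves([
  [[-2, -0.5, 0, 0, 0, -0.01, 0], [-2, -0.5, 0, 0, 0, -0.01, 0]],
])

```text
time: 6.92
tool_pos: [0.5784, -0.0842, 0.1629]
tcp_rot: [[-0.993, 0.122, 0.007], [0.122, 0.993, 0.006], [-0.006, 0.006, -1.0]]
force: [0.6, 1.4, 1.4]
finger_gap: 0.0118
```

Request:
apply_moves([
  [[-2, -0.5, 0, 0, 0, -0.01, 0], [-2, -0.5, 0, 0, 0, -0.01, 0]],
])

```text
time: 7.08
tool_pos: [0.5812, -0.0853, 0.1628]
tcp_rot: [[-0.995, 0.1, 0.004], [0.1, 0.995, 0.007], [-0.003, 0.007, -1.0]]
force: [-8.8, 3.7, 12.2]
finger_gap: 0.0115
```

Request:
apply_moves([
  [[-2, -0.4, 0, 0, 0, -0.01, 0]],
])

```text
time: 7.17
tool_pos: [0.5824, -0.0856, 0.1628]
tcp_rot: [[-0.996, 0.089, 0.002], [0.089, 0.996, 0.008], [-0.001, 0.008, -1.0]]
force: [-9.4, 3.2, 11.7]
finger_gap: 0.0114
```

Request:
apply_moves([
  [[-2, -0.4, 0, 0, 0, -0.01, 0]],
])

```text
time: 7.25
tool_pos: [0.5834, -0.086, 0.1628]
tcp_rot: [[-0.997, 0.078, -0.0], [0.078, 0.997, 0.008], [0.001, 0.008, -1.0]]
force: [-7.4, 2.8, 9.4]
finger_gap: 0.0114
```

Request:
apply_moves([
  [[-2, -0.4, 0, 0, 0, -0.01, 0]],
])

```text
time: 7.33
tool_pos: [0.5846, -0.0863, 0.1629]
tcp_rot: [[-0.998, 0.067, -0.002], [0.067, 0.998, 0.009], [0.003, 0.009, -1.0]]
force: [-7.3, 2.6, 7.9]
finger_gap: 0.0115
```

Request:
apply_moves([
  [[-2, -0.4, 0, 0, 0, -0.008, 0]],
])

```text
time: 7.42
tool_pos: [0.586, -0.0867, 0.1629]
tcp_rot: [[-0.998, 0.058, -0.003], [0.058, 0.998, 0.01], [0.004, 0.01, -1.0]]
force: [-4.8, 0.8, 6.5]
finger_gap: 0.0117
```

Request:
apply_moves([
  [[-2, -0.4, 0, 0, 0, -0.008, 0]],
])

```text
time: 7.5
tool_pos: [0.5876, -0.0872, 0.1629]
tcp_rot: [[-0.999, 0.049, -0.004], [0.049, 0.999, 0.01], [0.005, 0.01, -1.0]]
force: [-2.9, 1.6, 3.9]
finger_gap: 0.0116
```

Request:
apply_moves([
  [[-2, -0.4, 0, 0, 0, -0.008, 0]],
])

```text
time: 7.58
tool_pos: [0.5897, -0.0877, 0.1629]
tcp_rot: [[-0.999, 0.04, -0.004], [0.04, 0.999, 0.01], [0.005, 0.01, -1.0]]
force: [0.7, 0.5, 0.1]
finger_gap: 0.0118
```

Request:
apply_moves([
  [[-2, -0.4, 0, 0, 0, -0.008, 0]],
])

```text
time: 7.67
tool_pos: [0.5922, -0.0885, 0.163]
tcp_rot: [[-1.0, 0.031, -0.004], [0.031, 0.999, 0.01], [0.004, 0.01, -1.0]]
force: [4.3, -0.5, -2.5]
finger_gap: 0.0114
```

Request:
apply_moves([
  [[-1, -0.2, 0, 0, 0, -0.006, 0]],
])

```text
time: 7.75
tool_pos: [0.593, -0.0887, 0.1628]
tcp_rot: [[-1.0, 0.024, -0.005], [0.024, 1.0, 0.01], [0.005, 0.01, -1.0]]
force: [-11.2, 4.3, 10.4]
finger_gap: 0.0114
```

Request:
apply_moves([
  [[-1, -0.2, 0, 0, 0, -0.006, 0]],
])

```text
time: 7.83
tool_pos: [0.5931, -0.0887, 0.1628]
tcp_rot: [[-1.0, 0.018, -0.007], [0.017, 1.0, 0.011], [0.007, 0.011, -1.0]]
force: [-14.4, 5.0, 15.1]
finger_gap: 0.0115
```

It has snapped home and met the firm stop at about −11 to −14 N. I stop pushing and let go.

Request:
apply_moves([
  [[0, 0, 0, 0, 0, 0, 30], [0, 0, 0, 0, 0, 0, 60], [0, 0, 0, 0, 0, 0, 60]],
])

```text
time: 8.08
tool_pos: [0.5928, -0.089, 0.1625]
tcp_rot: [[-1.0, 0.017, -0.008], [0.017, 1.0, 0.011], [0.008, 0.011, -1.0]]
force: [0.0, -0.0, 0.1]
finger_gap: 0.0282
```

```bash
python3 -c "
from h import *
togo([.593,-.0887,.163],.02);est()"
```

```text
t 8.08 shift tool mm [-0.1  0.4 -0.5] turn [ 0.011 -0.008  0.003] yaw a 0.017 F [ 0.  -0.   0.1] gap 0.0282 q [-0.36  0.39  0.52  1.84 -0.24  0.99  1.82]
a from tcp 0.03406841712240624 rad 0.1983567261433267
```

Request:
apply_moves([
  [[0, 0, 0, 0, 0, 0, 60], [0, 0, -5, 0, 0, 0, 60], [0, 0, -15, 0, 0, 0, 60], [0, 0, -20, 0, 0, 0, 60], [0, 0, -20, 0, 0, 0, 60], [0, 0, -15, 0, 0, 0, 60], [0, 0, -5, 0, 0, 0, 60], [0, 0, 0, 0, 0, 0, 60], [0, 0, 0, 0, 0, 0, 60], [0, 0, 0, 0, 0, 0, 60], [0, 0, 0, 0, 0, 0, 60], [0, 0, 0, 0, 0, 0, 60]],
])

```text
time: 9.08
tool_pos: [0.5922, -0.0904, 0.2441]
tcp_rot: [[-1.0, 0.018, -0.011], [0.018, 1.0, 0.01], [0.012, 0.009, -1.0]]
force: [-1.1, 0.3, -0.5]
finger_gap: 0.0601
```

```bash
python3 -c "
from h import *
togo([.593,-.0887,.163],.02)
for c in ['top','wrist','scene']:
  im=imaging.get_image(c); cv2.imwrite('pics/%s2.png'%c,im['pixels'])
  print(c,[(round(x['conf'],2),np.round(x['xyz'],3).tolist()) for x in imaging.tip_of(c,'handle')])
"
```

```text
t 9.08 shift tool mm [-1.7  0.9 81.1] turn [ 0.009 -0.012  0.002] yaw a 0.018 F [-1.1  0.3 -0.5] gap 0.0601 q [-0.39  0.31  0.55  1.75 -0.18  1.15  1.77]
top []
wrist [(0.68, [0.587, -0.085, 0.18])]
scene [(0.91, [0.593, -0.09, 0.184])]
```

View pics/wrist2.png

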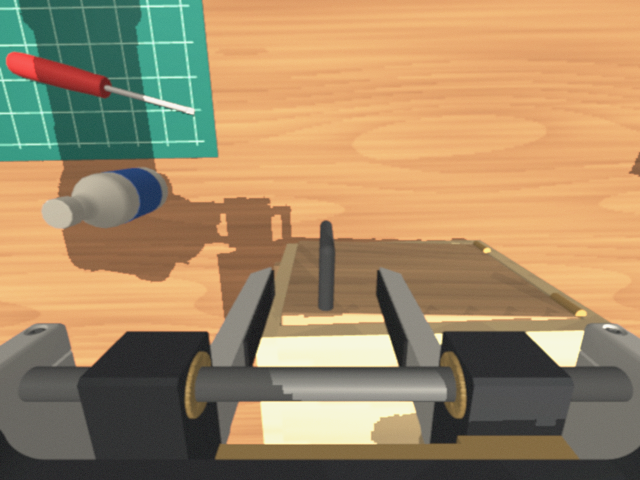

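View pics/scene2.png

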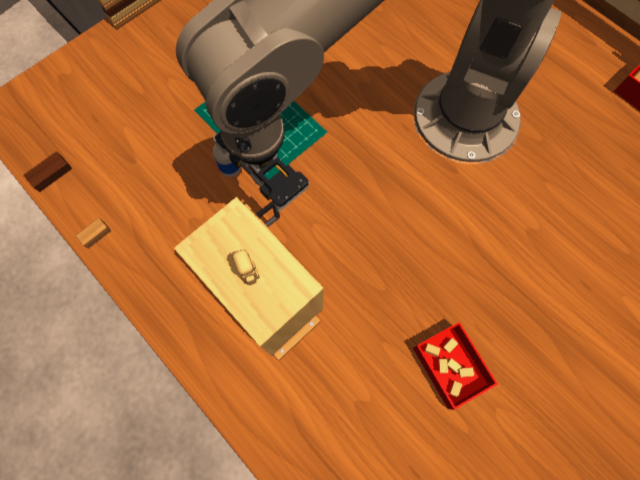

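The door stayed shut after release: the wrist picture shows its face flush in the frame, with the bar at ~(327,265). The scene network puts the handle at (0.593,-0.09). Next I regrip it.

Request:
apply_moves([
  [[-1.5, 1.2, 0, 0.009, -0.012, 0.01, 60], [0, 0, 15, 0, 0, 0, 60], [0, 0, 22, 0, 0, 0, 60], [0, 0, 20, 0, 0, 0, 60], [0, 0, 15, 0, 0, 0, 60], [0, 0, 6, 0, 0, 0, 50], [0, 0, 0, 0, 0, 0, 30]],
])

```text
time: 9.97
tool_pos: [0.5961, -0.0886, 0.1652]
tcp_rot: [[-0.999, 0.031, 0.009], [0.031, 1.0, -0.002], [-0.009, -0.002, -1.0]]
force: [0.6, 0.1, -0.3]
finger_gap: 0.0505
```

```bash
python3 -c "
from h import *
togo([.5932,-.0887,.163],.034)"
```

```text
t 9.97 shift tool mm [ 2.9 -0.2  2.2] turn [-0.002  0.009  0.003] yaw a 0.031 F [ 0.6  0.1 -0.3] gap 0.0505 q [-0.38  0.38  0.53  1.85 -0.23  0.97  1.79]
```

Request:
apply_moves([
  [[2, 0, 0, 0, 0.004, 0, 30], [0, 0, 0, 0, 0, 0, 0], [0, 0, 0, 0, 0, 0, 0], [0, 0, 0, 0, 0, 0, 0], [0, 0, 0, 0, 0, 0, 0], [0, 0, 0, 0, 0, 0, 0], [0, 0, 0, 0, 0, 0, 0]],
])

```text
time: 10.55
tool_pos: [0.5955, -0.0889, 0.1688]
tcp_rot: [[-0.999, 0.032, 0.009], [0.032, 0.999, -0.003], [-0.01, -0.003, -1.0]]
force: [2.0, 1.4, -8.4]
finger_gap: 0.0113
```

```bash
python3 -c "
from h import *
togo([.5932,-.0887,.163],.034)"
```

```text
t 10.55 shift tool mm [2.3 0.1 5.8] turn [-0.003  0.01   0.002] yaw a 0.032 F [ 2.   1.4 -8.4] gap 0.0113 q [-0.38  0.37  0.53  1.84 -0.22  0.97  1.79]
```

Request:
apply_moves([
  [[2, 0.4, 0, 0, 0, 0.008, 0], [2, 0.4, 0, 0, 0, 0.01, 0]],
])

```text
time: 10.72
tool_pos: [0.5926, -0.0881, 0.1687]
tcp_rot: [[-0.999, 0.05, 0.012], [0.05, 0.999, -0.003], [-0.012, -0.003, -1.0]]
force: [2.7, 0.0, -3.9]
finger_gap: 0.0117
```

Request:
apply_moves([
  [[2, 0.4, 0, 0, 0, 0.01, 0], [2, 0.4, 0, 0, 0, 0.01, 0]],
])

```text
time: 10.88
tool_pos: [0.5882, -0.0869, 0.1687]
tcp_rot: [[-0.997, 0.072, 0.011], [0.072, 0.997, -0.003], [-0.011, -0.002, -1.0]]
force: [-3.1, 0.7, 2.4]
finger_gap: 0.0113
```

Request:
apply_moves([
  [[2, 0.4, 0, 0, 0, 0.01, 0], [2, 0.4, 0, 0, 0, 0.01, 0]],
])

```text
time: 11.05
tool_pos: [0.5825, -0.0852, 0.1686]
tcp_rot: [[-0.996, 0.094, 0.008], [0.094, 0.996, -0.002], [-0.009, -0.001, -1.0]]
force: [-5.0, 1.8, 5.0]
finger_gap: 0.0118
```

```bash
python3 -c "
from h import *
togo([*hand(.1),.163],.1);est()"
```

```text
t 11.05 shift tool mm [ 2.6 -2.   5.6] turn [-0.001  0.009  0.006] yaw a 0.094 F [-5.   1.8  5. ] gap 0.0118 q [-0.4   0.35  0.55  1.87 -0.22  0.97  1.72]
a from tcp 0.08974346498262706 rad 0.1975847574717754
```

Request:
apply_moves([
  [[4, 1, 0, 0, 0, 0.02, 0], [6, 1.5, 0, 0, 0, 0.03, 0], [7.8, 2, 0, 0, 0, 0.04, 0], [9.7, 2.5, 0, 0, 0, 0.05, 0], [9.7, 2.5, 0, 0, 0, 0.05, 0], [9.7, 2.5, 0, 0, 0, 0.05, 0], [9.7, 2.5, 0, 0, 0, 0.05, 0], [9.7, 2.5, 0, 0, 0, 0.05, 0]],
])

```text
time: 11.72
tool_pos: [0.5205, -0.0518, 0.1687]
tcp_rot: [[-0.897, 0.443, 0.012], [0.443, 0.897, -0.002], [-0.012, 0.004, -1.0]]
force: [1.1, 0.8, 0.6]
finger_gap: 0.0114
```

```bash
python3 -c "
from h import *
togo([*hand(.45),.163],.45);est()"
```

```text
t 11.72 shift tool mm [ 1.  -2.3  5.6] turn [ 0.004  0.012 -0.008] yaw a 0.458 F [1.1 0.8 0.6] gap 0.0114 q [-0.57  0.24  0.63  2.02 -0.18  0.92  1.27]
a from tcp 0.4480638034425337 rad 0.1977376152599025
```

Smooth, with negligible force. I carry on opening.

Request:
apply_moves([
  [[9.7, 2.4, 0, 0, 0, 0.05, 0], [9.7, 2.4, 0, 0, 0, 0.05, 0], [9.7, 2.4, 0, 0, 0, 0.05, 0], [9.7, 2.4, 0, 0, 0, 0.05, 0], [9.7, 2.4, 0, 0, 0, 0.05, 0], [9.7, 2.4, 0, 0, 0, 0.05, 0], [9.7, 2.4, 0, 0, 0, 0.05, 0], [9.7, 2.4, 0, 0, 0, 0.05, 0]],
])

```text
time: 12.38
tool_pos: [0.4671, 0.0135, 0.1687]
tcp_rot: [[-0.632, 0.775, 0.017], [0.775, 0.632, 0.001], [-0.01, 0.014, -1.0]]
force: [4.2, 2.3, -4.2]
finger_gap: 0.0114
```

```bash
python3 -c "
from h import *
togo([*hand(.85),.163],.85);est()"
```

```text
t 12.38 shift tool mm [-4.8 -3.2  5.7] turn [ 0.014  0.01  -0.037] yaw a 0.887 F [ 4.2  2.3 -4.2] gap 0.0114 q [-0.79  0.12  0.68  2.14 -0.1   0.89  0.63]
a from tcp 0.8772361573016736 rad 0.198095177342784
```

Request:
apply_moves([
  [[9.7, 2.4, 0, 0, 0, 0.05, 0], [9.7, 2.4, 0, 0, 0, 0.05, 0], [9.7, 2.4, 0, 0, 0, 0.05, 0], [9.7, 2.4, 0, 0, 0, 0.05, 0], [9.7, 2.4, 0, 0, 0, 0.05, 0], [9.7, 2.4, 0, 0, 0, 0.05, 0], [9.7, 2.4, 0, 0, 0, 0.05, 0]],
])

```text
time: 12.97
tool_pos: [0.4463, 0.0843, 0.1687]
tcp_rot: [[-0.306, 0.952, 0.022], [0.952, 0.306, 0.004], [-0.003, 0.022, -1.0]]
force: [7.8, 2.0, -9.2]
finger_gap: 0.0113
```

```bash
python3 -c "
from h import *
togo([*hand(1.57),.163],1.57);est()"
```

```text
t 12.97 shift tool mm [59.3 21.7  5.9] turn [ 0.023 -0.     0.31 ] yaw a 1.26 F [ 7.8  2.  -9.2] gap 0.0113 q [-0.94  0.09  0.65  2.17 -0.06  0.88  0.06]
a from tcp 1.2516055996945836 rad 0.19855366122050716
```

Request:
apply_moves([
  [[9.7, 2.8, 0, 0.004, 0, 0.05, 0], [9.7, 2.8, 0, 0.004, 0, 0.05, 0], [9.7, 2.8, 0, 0.004, 0, 0.05, 0], [9.7, 2.8, 0, 0, 0, 0.05, 0], [7.8, 2.2, 0, 0, 0, 0.04, 0], [5, 1.3, 0, 0, 0, 0.025, 0], [2, 0.5, 0, 0, 0, 0.01, 0]],
])

```text
time: 13.55
tool_pos: [0.449, 0.1434, 0.1686]
tcp_rot: [[-0.015, 1.0, 0.011], [1.0, 0.015, 0.002], [0.002, 0.011, -1.0]]
force: [2.6, -0.5, -3.3]
finger_gap: 0.0114
```

```bash
python3 -c "
from h import *
togo([*hand(1.57),.163],1.57);est()"
```

```text
t 13.55 shift tool mm [ 4.  -0.   5.6] turn [ 0.011 -0.002  0.014] yaw a 1.556 F [ 2.6 -0.5 -3.3] gap 0.0114 q [-1.03  0.13  0.64  2.12 -0.1   0.9  -0.32]
a from tcp 1.5504432508696542 rad 0.19922622297659562
```

Request:
apply_moves([
  [[3, 0.7, 0, 0, 0, 0.012, 0], [0, 0, 0, 0, 0, 0, 0], [0, 0, 0, 0, 0, 0, 20], [0, 0, 0, 0, 0, 0, 40], [0, 0, 0, 0, 0, 0, 60], [0, 0, 0, 0, 0, 0, 60], [0, 0, 0, 0, 0, 0, 60]],
])

```text
time: 14.13
tool_pos: [0.4494, 0.1457, 0.169]
tcp_rot: [[-0.001, 1.0, 0.011], [1.0, 0.001, 0.003], [0.003, 0.011, -1.0]]
force: [0.3, 0.2, 0.3]
finger_gap: 0.0414
```

Request:
apply_moves([
  [[0, 0, -5, 0, 0, 0, 60], [0, 0, -15, 0, 0, 0, 60], [0, 0, -20, 0, 0, 0, 60], [0, 0, -20, 0, 0, 0, 60], [0, 0, -20, 0, 0, 0, 60], [0, 0, -20, 0, 0, 0, 60], [0, 0, -10, 0, 0, 0, 60], [20, -5, 0, 0, 0, 0, 60], [30, -5, 0, 0, 0, 0, 60], [30, -5, 0, 0, 0, 0, 60], [30, 0, 0, 0, 0, 0, 60], [30, 0, 0, 0, 0, 0, 60], [20, 0, 0, 0, 0, 0, 60], [0, 0, 0, 0, 0, 0, 60], [0, 0, 0, 0, 0, 0, 60]],
])

```text
time: 15.38
tool_pos: [0.4332, 0.3089, 0.2914]
tcp_rot: [[0.006, 1.0, 0.014], [1.0, -0.006, 0.007], [0.007, 0.014, -1.0]]
force: [1.2, -0.5, -0.2]
finger_gap: 0.0599
```

```bash
python3 - <<'E'
from h import *
togo([*hand(1.57),.163],1.57)
im,P=cloud("top"); cv2.imwrite("pics/top3.png",im["pixels"])
for l in ["handle","door_leaf","figure","glue","screwdriver","red_bin"]:
    print(l,[(round(x["conf"],2),np.round(x["xyz"],3).tolist()) for x in imaging.tip_of("top",l)[:1]])
z=P[...,2]; p=P[(im["range_z"]>0)&(z>.199)&(z<.208)&(P[...,0]>.3)&(P[...,0]<.64)&(P[...,1]>.05)&(P[...,1]<.13)][:,:2]
for it in range(4):
    c=p.mean(0); v=np.linalg.svd(p-c)[2][0]; d=v*np.sign(-v[0]); r=(p-c)@[d[1],-d[0]]; p=p[abs(r)<.012]
print("a",np.arctan2(-d[0],-d[1]),len(p))
E
```

```text
t 15.38 shift tool mm [-162.2   14.9  127.6] turn [ 0.014 -0.007 -0.007] yaw a 1.577 F [ 1.2 -0.5 -0.2] gap 0.0599 q [-1.21  0.11  0.51  1.85 -0.05  1.18 -0.69]
handle [(0.57, [0.451, 0.154, 0.182])]
door_leaf [(0.83, [0.642, 0.102, 0.016])]
figure [(0.86, [0.728, 0.002, 0.22])]
glue [(0.74, [0.569, -0.314, -0.001])]
screwdriver [(0.61, [0.451, -0.333, 0.005])]
red_bin [(0.96, [0.524, 0.409, 0.001])]
a 1.5789983105708776 647
```

View pics/top3.png

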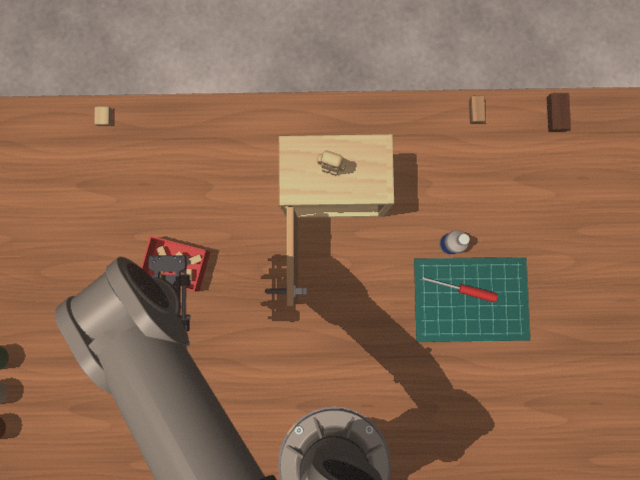

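The door stands at a right angle (leaf from (290,208) to (292,305), measured 1.58 rad). The bystanders haven't moved and the arm is clear, so I hand in.

```bash
python3 -c "
from h import *
print(ticket.hand_in())"
```

```text
the job is handed in; nothing more can be done
None
```

The catch works: the door snapped shut and stayed shut when I let go. It then pulled open again and now stands wide open at a right angle. The job is handed in; the robot's clock was at about 16 s of the 61 allowed.

- **Shutting:** I gripped the handle bar and eased the door in. It met a push of about 9 N at the rollers, which fell to nothing, and then the rollers drew it in with about 4 N. It came to a firm stop at about 0.03 rad, inside the ±0.065 allowed. Contact with the stop built to about 14 N over two small steps (largest single component about 15 N), and I stopped pushing there.
- **Letting go:** I opened the gripper and lifted clear. After about a second the pictures showed the door still shut, with the handle at (0.593, -0.09). The top camera's network could not find the handle with the arm in the way. The wrist camera's reading was about 8 mm off, but the picture itself showed the door flush.
- **Reopening:** I gripped the bar again and pulled the door back through the catch. Pull-force readings were only 3 to 5 N, below the 5 to 8 N given, because I read the force only every second row and likely missed the peak.
- **Last checks:** The door angle measured 1.58 rad from depth. The figure, glue bottle, screwdriver and red bin were all within about 4 mm of their first positions, which is the network's accuracy. The arm was clear, touching nothing, with force readings near zero.

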